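Fit the rotor in the mini centrifuge and shut the lid

TASK

Get the small bench centrifuge ready to run: set the loose tube rotor on its drive spindle, turn it under only light pressure until it drops fully home on the cross-shaped driver, let go of it and then close the clear lid. Do not disturb the jar, the stoppered flask or the timer.

Things in the scene. Friction and masses are not known exactly. Their poses are not given: they have to be found in the camera images.
- centrifuge: Round white mini centrifuge, 166 mm across, fixed. Origin: on its spindle axis at bench height; z up, -x to the low control panel (50 mm high, reaches 111 mm from the axis), +x to the lid hinge. Rim of the open bowl (126 mm inside) 78 mm above the bench, bowl floor 40 mm. Motor on rubber mounts: sinks 0.25 mm per N pushed, 6 mm at most; never push with over 25 N.
- drive_axis (a point): Spindle axis at the flange top, 48 mm above the bench: here the rotor's origin belongs when home. On the 42 mm flange stands a cross-shaped driver, arms 6 mm wide, 8 mm high (top at 56 mm), 15 mm long from the axis. Its angle differs each time and is not measured. About 0.15 N m of drag keeps the spindle still under a light push (5 to 8 N); pushed hard it turns with the rotor.
- spindle_tip (a point): Tip of the spindle's pilot shaft, on the axis 76 mm above the bench. The shaft rises from the driver, 9.6 mm thick up to 68 mm above the bench, then a cone narrowing to 3 mm at this tip.
- rotor: Loose aluminium rotor, about 0.2 kg, 98 mm across, 58 mm high, upright. Origin: centre of its underside; z up. Underneath a cross slot, 8 mm wide, 9 mm deep, along its x and y axes; above that a bore 11.6 mm wide to 30 mm height. Set on the spindle out of line it rests with its underside about 55 mm above the bench; in line (within 5 degrees, each quarter turn) it drops 8 mm to the flange.
- rotor_knob (a point): Middle of the rotor's black fluted round knob, on its axis 47 mm above its underside: the place to grip. Knob 28 mm in diameter, from 31 to 58 mm above the underside; the eight tube sleeves round it reach up to 32 mm, 18 to 32 mm from the axis.
- lid_hinge (a point): Middle of the lid's hinge axis, 89 mm behind the spindle axis, 78.5 mm above the bench; the axis lies along the centrifuge's y.
- lid_tab (a point): On the outer face (upper when shut) of the grey grip tab at the front edge of the clear lid, 176 mm from the hinge. Tab 44 mm wide, 6 mm thick; its free end lies 8 mm beyond this point, the dome's outer wall starts 8 mm before it. The dome stands 31.5 mm proud of the lid's rim, on the outer side.
- lid (a joint): Lid angle, rad: 0 shut, 1.7 to 1.95 as found, standing open and leaning back, 2.0 at its stop. The friction hinge holds it anywhere above about 0.9 rad; pushed well below that it sinks shut by itself in about two seconds, unless the rotor stands too high.
- white_jar: White plastic jar, 68 mm across, 85 mm high; origin at the centre of its underside. Bystander.
- flask: Stoppered clear conical flask, 64 mm across, 121 mm high; origin at the centre of its underside. Bystander.
- timer: White digital timer, 66x62x18 mm, lying flat; origin at the centre of its underside. Bystander.
There are look-alikes about, which are no part of the job. What is shaped like the rotor but green, orange or pink is not meant.

How it is judged:
By the outcome, as a careful person would: the job done as asked, in the order asked, and still so for the second after the job is handed in, with the robot touching nothing.
It also fails if it takes over 72 s, if anything falls off the work surface, if the arm or the gripper's body presses on something with over 40 N, if the wrist force passes 120 N, or if a joint passes its speed limit or range.

ROBOT

A 6-joint arm with a two-finger parallel gripper is mounted at the origin on a cart in front of the work surface, level with it; the furniture and walls round the work are solid. World frame = base frame: x ahead of the robot, y to its left, z up, the work surface at z = 0. Lengths are in m, angles in rad, forces in N, time in s.
With the tool pointing down it reaches from about 0.375 to 0.975 m from the base axis. Payload 3.8 kg.
Tool frame: the origin (TCP) lies midway between the tips of the shut fingers; the grasp point (between the pads) lies 19 mm behind it; z points along the fingers, y is the line along which they close (so a half turn about z gives the same grasp; the last joint's range is limited). The gripper opens to 85 mm and grips with 20 to 120 N. Pads are 22 mm wide; open, the fingers measure 114 mm over their backs; the gripper's body (76 mm by 85 mm) begins 54 mm behind the grasp point. The pads swing forward as they close: fully open they stand 13 mm farther back than shut.
Start: joints at [1.115, 0.264, 1.604, -0, 1.274, -0.037], TCP at [0.274, 0.617, 0.231] pointing down, gripper open.
Joint ranges: [-2.63, 2.63], [-0.94, 2.18], [0.31, 2.57], [-1.31, 4.45], [0, 2.66], [-2.55, 2.55]. Speed limits (rad/s): [2.57, 2.57, 3.14, 3.14, 3.14, 3.14].

INTERFACE

Orientations are given as a rotation vector (axis times angle).
In Python, from plant import manip, readout, cams, job, spotter gives the robot as it stands. Calls block until the motion is done:
- manip.goto(position, orientation): joint-space move of the TCP to a pose.
- manip.move_straight(position, v=0.15, rotation=None, threshold=None): straight line of the TCP; rotation=None keeps the orientation; v is the mean speed in m/s. With threshold (N) it stops when the force on the tool has changed by that much, and returns True; else False.
- manip.goto_joints(angles): joint-space move.
- manip.set_gripper(opening, effort=None): opening from 0.0 (shut) to 1.0 (fully open); effort is the grip in N (None keeps the last); returns when the fingers have stopped.
- manip.hold(seconds).
- manip.ik(position, orientation): joint angles nearest the present ones, or None.
- readout.observe(): the state.
- cams.read_camera(name): name is "side" or "top"; returns (picture, depth): 420x560x3 uint8, red, green, blue; 420x560 float32, m along the optical axis (not along the pixel's ray), 0 where there is no reading.
- cams.get_calibration(name): a dict with "fx", "fy", "cx", "cy" (pixels), "D" ([k1, k2, p1, p2, k3] as OpenCV has them; the pictures are not rectified), "world_from_camera" (4x4, takes a point from camera to world coordinates). Camera axes: x right, y down, z forward; pixel columns grow to the right and rows downward; lengths in m; the calibration is good to about 2 mm. A picture is of the moment at which its call begins. get_calibration takes no time and is no camera call.
A pose or a line that the arm cannot do raises manip.IKError and nothing moves.
- job.hand_in(): hands the job in; it is judged then, once.
Trained networks look in the newest picture that a camera, given by its name, has taken for a name from the list of things; names that differ only in an ending like _2 or _b are one class to them, and where a whole thing is asked for, a point or a joint stands for the part that bears it (a point fixed in the world has none). Each returns a list of dicts, best first, with "confidence" (0 to 1); they miss things now and then, are a little off and sometimes report something else, mostly with a low value. They report only what shows in the picture. A call takes as long as a camera call. They do not tell look-alikes from the thing itself.
- spotter.recognise(camera, name): "rect" ([centre column, centre row, width, height] in pixels, round what is visible of it).
- spotter.outline_of(camera, name): "pixels" (420x560 bool, what is visible of it) and "rect" ([centre column, centre row, width, height] in pixels, round what is visible of it).
- spotter.mark_of(camera, name): "uv" ([column, row] in pixels: a listed point, or the origin of a listed thing).
The state is a dict: "t": time; "joints": joint angles; "dq": joint speeds; "joint_torque": joint torques, N m; "ee_pos": TCP position; "orientation": TCP orientation; "force": force on the tool from outside, world axes, zero at the start; "ft_torque": the same for the moment, N m; "opening": opening from 0.0 (shut) to 1.0 (fully open); "grasp_force": force on a finger pad.
Only numpy, scipy, OpenCV 4.12 (cv2) and the standard library are available. Lean on these libraries where they do the work, as an engineer would, in place of code of your own. Each camera call takes 0.05 s, during which the arm holds its last target. There are 200 camera calls.

## Working session

There is one attempt and no reset: what is moved stays moved. The work goes in short steps, each a Python script; the robot and the scene stay as the last script left them, time stands still between calls to the robot, and variables do not carry over. Pictures are saved under pics/ and viewed, at most 10 in all, crops included, and the job is handed in when it is done.

```bash
ls; mkdir -p pics; cat > h.py <<'E'
import numpy as np, cv2
from plant import manip, readout, cams, job, spotter
from scipy.spatial.transform import Rotation as R
def snap(c,fn=None):
    p,d=cams.read_camera(c)
    if fn: cv2.imwrite('pics/'+fn,p[:,:,::-1])
    return p,d
def ray(c,uv):
    k=cams.get_calibration(c); K=np.array([[k['fx'],0,k['cx']],[0,k['fy'],k['cy']],[0,0,1]])
    n=cv2.undistortPoints(np.array(uv,float).reshape(-1,1,2),K,np.array(k['D'])).reshape(-1,2)
    T=np.array(k['world_from_camera']); d=np.c_[n,np.ones(len(n))]@T[:3,:3].T
    return T[:3,3],d
def at_z(c,uv,z):
    o,d=ray(c,uv); return o+d*((z-o[2])/d[:,2])[:,None]
def at_depth(c,uv,dep):
    o,d=ray(c,uv); return o+d*np.asarray(dep).reshape(-1,1)
def proj(c,P):
    k=cams.get_calibration(c); K=np.array([[k['fx'],0,k['cx']],[0,k['fy'],k['cy']],[0,0,1]])
    T=np.linalg.inv(np.array(k['world_from_camera']))
    return cv2.projectPoints(np.array(P,float).reshape(-1,1,3),cv2.Rodrigues(T[:3,:3])[0],T[:3,3],K,np.array(k['D']))[0].reshape(-1,2)
def down(yaw): # tool z down, tool y at angle yaw(+90)
    return (R.from_euler('z',yaw)*R.from_euler('x',np.pi)).as_rotvec()
E
python3 - <<'E'
from h import *
for c in('side','top'):
    snap(c,c+'1.png'); print(c,np.round(np.array(cams.get_calibration(c)['world_from_camera']),2).tolist())
    for n in('rotor','rotor_knob','spindle_tip','lid_tab','lid_hinge','centrifuge','white_jar','flask','timer'):
        print(c,n,[(np.round(m['uv'],1).tolist(),round(m['confidence'],2)) for m in spotter.mark_of(c,n)])
s=readout.observe();print(s['t'],s['orientation'],s['ee_pos'],s['force'])
E
```

```text
pics
side [[0.97, -0.14, 0.2, 0.32], [-0.25, -0.56, 0.79, -0.71], [-0.0, -0.82, -0.58, 0.66], [0.0, 0.0, 0.0, 1.0]]
side rotor [([211.1, 232.3], 0.94), ([284.5, 172.9], 0.88), ([212.8, 206.6], 0.72), ([263.8, 197.1], 0.69)]
side rotor_knob [([212.2, 191.3], 0.8), ([206.5, 217.3], 0.75), ([264.6, 184.9], 0.66), ([283.6, 162.9], 0.65)]
side spindle_tip [([292.7, 230.7], 0.91), ([349.6, 161.5], 0.56)]
side lid_tab [([347.5, 160.4], 0.7)]
side lid_hinge [([325.8, 221.5], 0.92)]
side centrifuge [([293.3, 253.6], 0.77)]
side white_jar [([319.7, 348.1], 0.64), ([261.0, 187.7], 0.41)]
side flask [([320.2, 194.2], 0.57)]
side timer [([400.4, 333.2], 0.63)]
top [[-0.02, -0.99, 0.16, 0.32], [-1.0, 0.02, 0.0, 0.07], [-0.01, -0.16, -0.99, 1.39], [0.0, 0.0, 0.0, 1.0]]
top rotor [([218.4, 212.9], 0.95), ([213.1, 260.5], 0.84), ([250.6, 265.9], 0.75), ([175.9, 181.2], 0.74)]
top rotor_knob [([254.3, 261.8], 0.84), ([170.7, 179.7], 0.77), ([215.7, 212.8], 0.67), ([214.8, 259.0], 0.56)]
top spindle_tip [([296.7, 203.5], 0.89)]
top lid_tab [([299.1, 150.7], 0.64)]
top lid_hinge [([298.6, 179.7], 0.57)]
top centrifuge [([295.2, 206.4], 0.68)]
top white_jar []
top flask [([217.8, 162.1], 0.53)]
top timer [([383.0, 169.3], 0.89), ([380.7, 215.2], 0.71)]
1.0 [-6.53027515e-01 -3.07296370e+00  1.19521679e-05] [0.27448186 0.61665356 0.2312946 ] [-0.22597868  0.41595259 -0.05634935]
```

```bash
python3 - <<'E'
import cv2,numpy as np
a=cv2.imread('pics/side1.png')[110:390,150:450];b=cv2.imread('pics/top1.png')[110:310,130:430]
cv2.imwrite('pics/side1c.png',cv2.resize(a,None,fx=2.1,fy=2.1,interpolation=3))
cv2.imwrite('pics/top1c.png',cv2.resize(b,None,fx=2.6,fy=2.6,interpolation=3))
E
```

```text
(no output)
```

View pics/side1c.png

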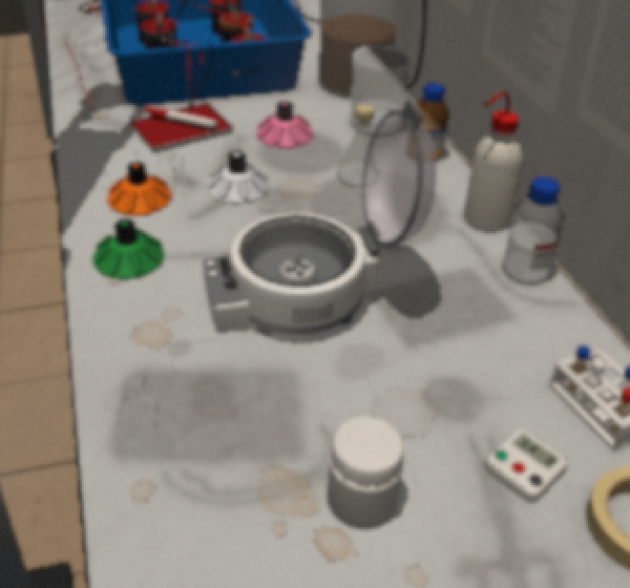

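View pics/top1c.png

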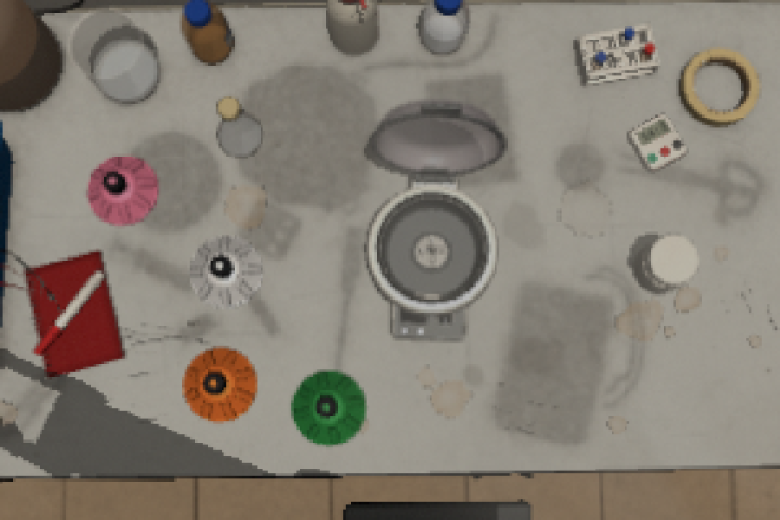

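Side picture: four rotor shapes: green (211,232), orange (213,206), white/aluminium (264,197) and pink (285,173). In the top picture they sit at (255,266), (213,260), (218,213) and (176,181). The uncoloured one at side (264,197) / top (218,213) fits "aluminium". The centrifuge's panel faces the robot, and its open lid leans back away from it. I'll confirm the rotor in a crop and compute positions.

```bash
python3 - <<'E'
from h import *
a=cv2.imread('pics/side1.png')[150:250,190:310]
cv2.imwrite('pics/rotc.png',cv2.resize(a,None,fx=5,fy=5,interpolation=3))
def tri(us,ut):
    A=np.zeros((3,3));b=np.zeros(3);L=[]
    for c,u in(('side',us),('top',ut)):
        o,d=ray(c,[u]);d=d[0]/np.linalg.norm(d[0]);P=np.eye(3)-np.outer(d,d);A+=P;b+=P@o;L.append((o,P))
    x=np.linalg.solve(A,b);return x.round(4),[round(np.linalg.norm(P@(x-o)),4) for o,P in L]
print('knob',tri([264.6,184.9],[215.7,212.8]),at_z('side',[[264.6,184.9]],.047),at_z('top',[[215.7,212.8]],.047))
print('rotor',tri([263.8,197.1],[218.4,212.9]),at_z('side',[[263.8,197.1]],0),at_z('top',[[218.4,212.9]],0))
print('tip',tri([292.7,230.7],[296.7,203.5]),at_z('side',[[292.7,230.7]],.076),at_z('top',[[296.7,203.5]],.076))
print('cent',tri([293.3,253.6],[295.2,206.4]))
print('hinge',tri([325.8,221.5],[298.6,179.7]),at_z('side',[[325.8,221.5]],.0785),at_z('top',[[298.6,179.7]],.0785))
print('tab',tri([347.5,160.4],[299.1,150.7]))
print('flask',tri([320.2,194.2],[217.8,162.1]))
# depth based knob: black top pixels near marks
for c,(u,v),cs in(('side',(264,182),16),('top',(215,212),8)):
    p,d=cams.read_camera(c)
    for n,(uu,vv) in (('rotor',(264,197) if c=='side' else (218,213)),):
        w=np.s_[vv-35:vv+20,uu-20:uu+20] if c=='side' else np.s_[vv-14:vv+14,uu-14:uu+14]
        m=(p[w].max(2)<60)&(d[w]>0); r,q=np.nonzero(m); q=q+w[1].start; r=r+w[0].start
        P=at_depth(c,np.c_[q,r],d[r,q]); print(c,len(P),np.c_[P.min(0),np.median(P,0),P.max(0)].round(4).tolist())
        top=P[P[:,2]>.052]; print(len(top),top[:,:2].min(0),top[:,:2].max(0))
# bowl rim circle from top depth
p,d=cams.read_camera('top'); vv,uu=np.mgrid[170:250,250:345]
P=at_depth('top',np.c_[uu.ravel(),vv.ravel()],d[170:250,250:345].ravel())
m=(abs(P[:,2]-.078)<.006)&(np.hypot(*(P[:,:2]-tri([292.7,230.7],[296.7,203.5])[0][:2]).T)<.095); Q=P[m]
for _ in range(4):
    s=np.linalg.lstsq(np.c_[2*Q[:,:2],np.ones(len(Q))],(Q[:,:2]**2).sum(1),rcond=None)[0]; r=np.sqrt(s[2]+s[0]**2+s[1]**2)
    e=np.hypot(*(Q[:,:2]-s[:2]).T)-r; Q=Q[abs(e)<.012]
print('rim',s[:2],r,len(Q))
E
```

```text
knob (array([0.5257, 0.2921, 0.0531]), [np.float64(0.005), np.float64(0.005)]) [[0.53300462 0.30244476 0.047     ]] [[0.52155415 0.29368859 0.047     ]]
rotor (array([0.5268, 0.2905, 0.0099]), [np.float64(0.0002), np.float64(0.0002)]) [[0.53017243 0.30564477 0.        ]] [[0.5280143  0.29203956 0.        ]]
tip (array([0.544 , 0.0249, 0.0708]), [np.float64(0.0005), np.float64(0.0005)]) [[0.54153627 0.01842545 0.076     ]] [[0.5435886  0.02497684 0.076     ]]
cent (array([ 0.5478,  0.0272, -0.0087]), [np.float64(0.0), np.float64(0.0)])
hinge (array([0.6237, 0.0166, 0.09  ]), [np.float64(0.0042), np.float64(0.0042)]) [[0.6344518  0.03149011 0.0785    ]] [[0.62219838 0.01709938 0.0785    ]]
tab (array([0.6688, 0.021 , 0.2551]), [np.float64(0.0016), np.float64(0.0016)])
flask (array([ 0.7161,  0.2974, -0.0138]), [np.float64(0.0038), np.float64(0.0038)])
side 44 [[0.5146, 0.5236, 0.628], [0.2832, 0.287, 0.433], [0.0324, 0.0462, 0.0577]]
13 [0.51455895 0.28393569] [0.62555746 0.42431178]
top 39 [[0.512, 0.5223, 0.5329], [0.2846, 0.2943, 0.3077], [0.0389, 0.0577, 0.0666]]
36 [0.51291473 0.28460043] [0.53291716 0.30767797]
rim [0.5375005  0.02749059] 0.07348520852536396 670
```

View pics/rotc.png

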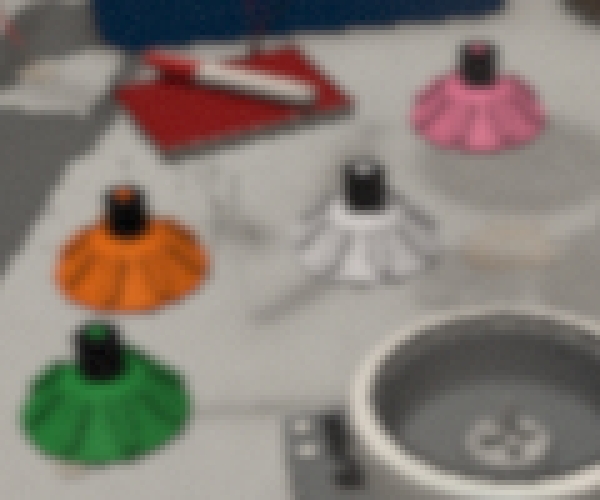

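The crop confirms it: the white/aluminium rotor at side (264,197), knob near (263,187), is the one meant. It stands clear of the coloured ones, so I'm grasping it now.

```bash
python3 - <<'E'
from h import *
k=np.array([.523,.294]); a=np.arctan2(k[1],k[0])+np.pi/2
manip.goto([*k,.16],down(a)); manip.set_gripper(.6,40)
print(np.round(readout.observe()['joints'],3))
hit=manip.move_straight([*k,.031],v=.1,threshold=6); s=readout.observe(); print(hit,s['ee_pos'],s['force'].round(2) if hasattr(s['force'],'round') else s['force'])
manip.set_gripper(0,40); s=readout.observe(); print(s['opening'],s['grasp_force'],s['force'],s['ee_pos'])
manip.move_straight([*k,.15],v=.12); s=readout.observe(); print(s['opening'],s['grasp_force'],s['force'],s['ee_pos'],s['t'])
snap('side','g.png'); p,_=snap('top')
E
python3 -c "
import cv2
cv2.imwrite('pics/gc.png',cv2.resize(cv2.imread('pics/g.png')[80:280,170:390],None,fx=3,fy=3))"
```

```text
[ 0.471  0.178  1.844  0.     1.12  -0.042]
False [0.52372252 0.29436827 0.03193114] [0.37 0.51 0.08]
0.3117433463081886 39.12109315395355 [0.40466494 0.70379099 3.54897612] [0.52379448 0.29440965 0.03195198]
0.31232284372377717 39.37677562236786 [ 0.08643853 -0.00600809 -2.31449204] [0.52217995 0.29357256 0.14875582] 6.025
```

View pics/gc.png

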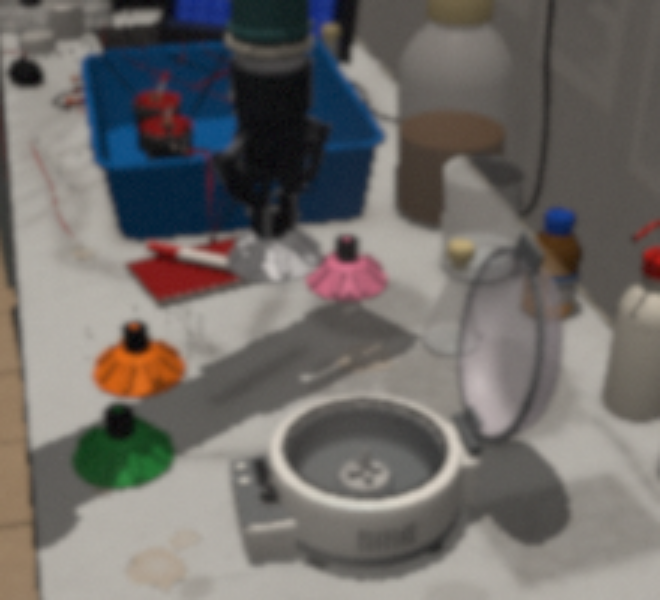

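The rotor hangs in the gripper at crop (275,250), and the bowl's flange shows clearly at crop (364,475). Next I'll refine the spindle axis from the flange disc in both views.

```bash
python3 - <<'E'
from h import *
g=np.array([.541,.026])
out=[]
for c in('side','top'):
    p,d=snap(c); gr=cv2.cvtColor(p,cv2.COLOR_RGB2GRAY).astype(float)
    for m in spotter.mark_of(c,'spindle_tip')[:1]: print(c,'mark',m['uv'],at_z(c,[m['uv']],.076)[0])
    # rectify: resample plane z=.048 at 0.5mm
    for z,h in((.048,.035),(.078,.1)):
        n=int(h/.0005); ax=np.arange(-n,n+1)*.0005; X,Y=np.meshgrid(ax+g[0],ax+g[1])
        uv=proj(c,np.c_[X.ravel(),Y.ravel(),np.full(X.size,z)]).astype(np.float32)
        im=cv2.remap(p,uv[:,0].reshape(X.shape),uv[:,1].reshape(X.shape),cv2.INTER_CUBIC)
        out.append(cv2.resize(im[:,:,::-1],(300,300)))
cv2.imwrite('pics/rect.png',np.vstack([np.hstack(out[:2]),np.hstack(out[2:])]))
E
```

```text
side mark [294.6, 228.6] [0.54863132 0.02559325 0.076     ]
top mark [298.2, 202.4] [0.54713938 0.02001511 0.076     ]
```

View pics/rect.png

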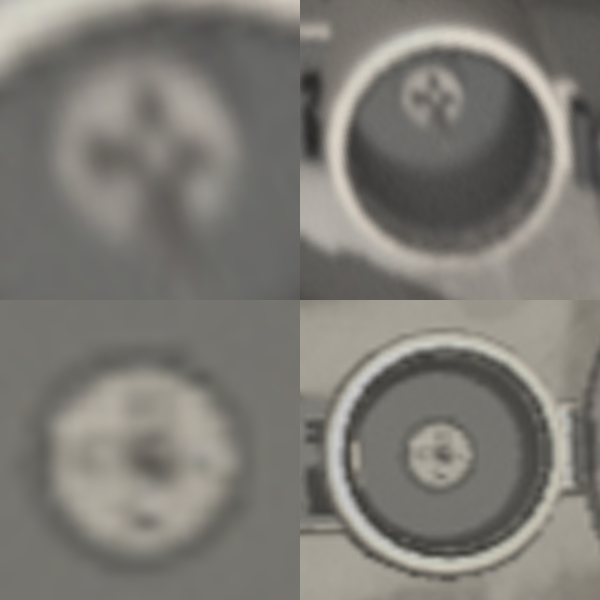

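In the rectified views (left z=48 mm plane, right z=78 mm plane) the flange disc centres at (146,152) from the side camera and (145,159 in its tile) from the top camera. That puts the axis near (0.540, 0.027). Moving over it and lowering gently.

```bash
python3 - <<'E'
from h import *
k=np.array([.540,.027]); a=.03+.95+np.pi/2
P=lambda n:(lambda s:print(n,np.round(s['ee_pos'],4),np.round(s['force'],2),np.round(s['ft_torque'],2),round(s['joints'][5],3),round(s['t'],2)))(readout.observe())
manip.goto([*k,.155],down(a)); manip.hold(.3); P('hover')
print(np.round(readout.observe()['joints'],3))
hit=manip.move_straight([*k,.112],v=.08,threshold=4); P(hit)
for z in(.105,.100,.095,.090):
    hit=manip.move_straight([*k,z],v=.03,threshold=4); P((z,hit))
    if hit: break
E
```

```text
hover [0.5401 0.0279 0.1549] [-0.28  0.02 -1.64] [ 0.02  0.01 -0.07] -0.976 7.67
[ 0.006  0.073  1.972  0.     1.097 -0.976]
False [0.54   0.0269 0.1117] [ 0.02 -0.24 -1.26] [-0.   -0.03  0.02] -0.976 8.36
(0.105, False) [0.5399 0.027  0.1049] [ 0.92  0.15 -1.78] [ 0.    0.   -0.04] -0.976 8.74
(0.1, False) [0.5398 0.027  0.0997] [-0.65  0.26 -1.01] [-0.03 -0.    0.06] -0.976 9.06
(0.095, False) [0.54   0.0269 0.0947] [ 0.84 -1.17 -2.66] [-0.25 -0.1   0.  ] -0.976 9.38
(0.09, False) [0.5403 0.0267 0.0899] [ 1.84 -2.31 -2.37] [-0.42 -0.3  -0.  ] -0.976 9.69
```

```bash
cat >> h.py <<'E'
def P(n):
    s=readout.observe();print(n,np.round(s['ee_pos'],4),np.round(s['force'],2),np.round(s['ft_torque'],2),round(s['joints'][5],3),round(s['t'],2));return s
E
python3 - <<'E'
from h import *
k=np.array([.5408,.0258])
manip.move_straight([*k,.090],v=.02); P('shift')
for z in np.arange(.089,.0795,-.001):
    manip.move_straight([*k,z],v=.02,threshold=8); s=P(round(z,4))
    if s['force'][2]>3.5: break
E
```

```text
shift [0.5406 0.026  0.0899] [-0.1  -0.12 -1.7 ] [-0.03 -0.03  0.02] -0.978 9.94
0.089 [0.5406 0.0259 0.0889] [-0.48 -0.46 -2.6 ] [ 0.02 -0.01 -0.01] -0.978 10.19
0.088 [0.5407 0.0258 0.0879] [-0.37  0.44 -1.48] [-0.02  0.01  0.01] -0.978 10.44
0.087 [0.541  0.0258 0.0872] [-0.86  0.98 -0.33] [-0.02  0.05  0.02] -0.978 10.69
0.086 [0.541  0.0258 0.0864] [-0.44 -0.08  2.04] [-0.08  0.22 -0.02] -0.978 10.94
0.085 [0.5412 0.0258 0.0857] [-1.57  0.91  6.19] [-0.    0.43 -0.  ] -0.978 11.19
```

```bash
python3 - <<'E'
from h import *
k=np.array([.5408,.0258]); a=.98+np.pi/2; z=.0853
for i in range(1,24):
    a-=np.radians(4.5); manip.goto([*k,z],down(a)); s=P(i)
    if s['force'][2]<0 and s['ee_pos'][2]<.0862: print('dropped'); break
    if s['force'][2]>7: z+=.0004
    elif s['force'][2]<2.5: z-=.0004
print(a,z)
E
```

```text
1 [0.5414 0.0257 0.0858] [-0.73 -0.79  4.39] [-0.13  0.09 -0.01] -0.902 11.44
2 [0.5414 0.0257 0.0857] [-0.65 -1.87  5.19] [-0.2  -0.03 -0.  ] -0.824 11.69
3 [0.5413 0.0258 0.0856] [ 0.63 -1.5   4.74] [-0.16 -0.06 -0.01] -0.746 11.94
4 [0.5412 0.0258 0.0856] [ 0.4  -0.57  5.35] [-0.18 -0.01 -0.  ] -0.668 12.19
5 [0.5412 0.0258 0.0856] [-0.13  0.09  4.84] [-0.17 -0.02 -0.  ] -0.589 12.44
6 [0.5412 0.0258 0.0856] [-0.04 -0.82  4.44] [-0.19  0.04 -0.05] -0.51 12.69
7 [0.5411 0.0258 0.0855] [-0.25 -1.78  5.08] [-0.18  0.07 -0.  ] -0.432 12.94
8 [0.5411 0.0257 0.0855] [ 0.54 -0.93  5.12] [-0.27  0.06 -0.03] -0.353 13.19
9 [0.5409 0.0257 0.0854] [-0.17 -0.75  4.65] [-0.27  0.09  0.03] -0.276 13.44
10 [0.5408 0.0257 0.0853] [ 0.67 -1.13  5.11] [-0.36  0.01  0.04] -0.197 13.69
11 [0.5394 0.026  0.0839] [ 0.08 -0.56 -2.03] [-0.06 -0.05 -0.  ] -0.118 13.94
dropped
1.6868583470577034 0.0853
```

```bash
python3 - <<'E'
from h import *
k=np.array([.5408,.0258]); a=1.687-np.radians(2)
manip.goto([*k,.0845],down(a)); P('c')
for z in np.arange(.0835,.0765,-.001):
    manip.move_straight([*k,z],v=.02,threshold=8); s=P(round(z,4))
    if s['force'][2]>4: break
E
```

```text
c [0.5397 0.0258 0.0835] [-1.06 -1.27 -2.4 ] [-0.2   0.09  0.02] -0.082 14.19
0.0835 [0.5401 0.0258 0.0831] [-1.37 -0.78 -0.95] [-0.19  0.32  0.03] -0.08 14.44
0.0825 [0.5402 0.0258 0.0823] [-2.56 -1.26 -0.15] [-0.26  0.52  0.04] -0.08 14.69
0.0815 [0.5403 0.0258 0.0813] [-3.48 -0.98  0.81] [-0.26  0.72  0.05] -0.08 14.94
0.0805 [0.5404 0.0258 0.0803] [-4.52 -1.86 -0.3 ] [-0.27  0.93  0.1 ] -0.08 15.19
0.0795 [0.5404 0.0258 0.0793] [-5.1  -1.36  0.67] [-0.35  1.    0.05] -0.08 15.44
0.0785 [0.5405 0.0258 0.0786] [-4.81 -1.41  2.13] [-0.31  1.09  0.13] -0.08 15.69
0.0775 [0.5405 0.0258 0.078 ] [-5.75 -1.55  3.28] [-0.28  1.36  0.09] -0.08 15.94
0.0765 [0.5406 0.0257 0.0774] [-5.48 -2.08  6.63] [-0.31  1.51  0.18] -0.08 16.19
```

```bash
python3 - <<'E'
from h import *
k=np.array([.5397,.0261])
manip.move_straight([*k,.0782],v=.02); P('rel')
manip.set_gripper(.6); P('open')
manip.move_straight([*k,.16],v=.15); P('up')
manip.goto([.42,.027,.30],down(1.65)); manip.set_gripper(0); P('clear')
p,d=snap('top'); snap('side','home.png')
# rotor top knob height
for c in('side','top'):
    for n in('rotor_knob','lid_tab','lid_hinge'):
        print(c,n,[(np.round(m['uv'],1).tolist(),round(m['confidence'],2)) for m in spotter.mark_of(c,n)])
vv,uu=np.mgrid[130:260,240:360]; Q=at_depth('top',np.c_[uu.ravel(),vv.ravel()],d[130:260,240:360].ravel())
m=np.hypot(*(Q[:,:2]-k).T)<.012; print('knob top z',np.percentile(Q[m,2],[10,50,90]))
a=cv2.imread('pics/home.png')[120:300,210:410];b=p[120:300,210:410,::-1]
cv2.imwrite('pics/homec.png',cv2.resize(np.hstack([a,b]),None,fx=2,fy=2,interpolation=3))
E
```

```text
rel [0.5403 0.0259 0.0786] [-2.45 -3.33  0.73] [-0.47  0.73  0.03] -0.079 16.44
open [0.5406 0.0263 0.0785] [0.34 0.66 0.21] [ 0.03 -0.02  0.02] -0.079 16.8
up [0.5392 0.0261 0.1594] [-0.74  1.24 -0.78] [-0.04 -0.03 -0.03] -0.079 17.49
clear [0.4201 0.027  0.2997] [ 0.1  -0.94 -0.6 ] [-0.01 -0.02  0.01] -0.074 18.8
side rotor_knob [([205.6, 217.2], 0.98), ([290.7, 224.1], 0.85), ([283.5, 163.2], 0.81), ([216.4, 191.4], 0.72)]
side lid_tab [([348.0, 163.7], 0.56)]
side lid_hinge [([324.7, 221.6], 0.67)]
top rotor_knob [([213.8, 257.4], 0.88), ([253.2, 264.7], 0.84), ([170.8, 179.5], 0.81), ([295.6, 203.3], 0.64)]
top lid_tab [([298.3, 150.3], 0.9)]
top lid_hinge [([297.1, 178.6], 0.86)]Traceback (most recent call last):
  File "<stdin>", line 13, in <module>
    return _quantile_unchecked(
        a, q, axis, out, overwrite_input, method, keepdims, weights)
    return _ureduce(a,
                    func=_quantile_ureduce_func,
    ...<5 lines>...
                    overwrite_input=overwrite_input,
                    method=method)
    r = func(a, **kwargs)
    result = _quantile(arr,
                       quantiles=q,
    ...<2 lines>...
                       out=out,
                       weights=wgt)
    slices_having_nans = np.isnan(arr[-1, ...])
                                  ~~~^^^^^^^^^
IndexError: index -1 is out of bounds for axis 0 with size 0
```

```bash
python3 - <<'E'
from h import *
p,d=snap('top'); q,e=snap('side')
for c,D,us in(('top',d,[295.6,203.3]),('side',e,[290.7,224.1])):
    u,v=map(int,us); u0,v0=u-8,v-12; vv,uu=np.mgrid[v0:v+9,u0:u+9]; Q=at_depth(c,np.c_[uu.ravel(),vv.ravel()],D[vv,uu].ravel())
    m=D[vv,uu].ravel()>0; print(c,m.sum(),np.percentile(Q[m],[50,90,97],axis=0).round(4).tolist(),at_z(c,[us],.095))
pr=[]
for us,ut in(([348,163.7],[298.3,150.3]),([324.7,221.6],[297.1,178.6])):
    A=np.zeros((3,3));b=np.zeros(3)
    for c,u in(('side',us),('top',ut)):
        o,dd=ray(c,[u]);dd=dd[0]/np.linalg.norm(dd[0]);M=np.eye(3)-np.outer(dd,dd);A+=M;b+=M@o
    print(np.linalg.solve(A,b))
cv2.imwrite('pics/homec.png',cv2.resize(np.hstack([q[120:300,210:410,::-1],p[120:300,210:410,::-1]]),None,fx=2,fy=2,interpolation=3))
E
```

```text
top 355 [[0.4472, 0.0467, 0.6763], [0.5855, 0.0613, 0.6858], [0.5917, 0.0646, 0.687]] [[0.54110212 0.02920854 0.095     ]]
side 356 [[0.5408, 0.0321, 0.0771], [0.5676, 0.0935, 0.1036], [0.5741, 0.0966, 0.1049]] [[0.53691261 0.02193357 0.095     ]]
[0.67251898 0.02293656 0.24513495]
[0.62572136 0.02188831 0.08622331]
```

View pics/homec.png

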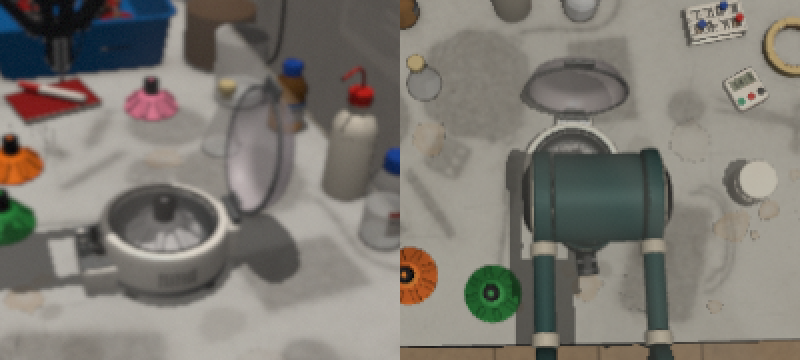

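The rotor's knob is at side crop (163,207), sitting low in the bowl. Its top reads about 105 mm against 106 mm expected, so it is home and upright. The lid tab is at side crop (272,85), about (0.671, 0.022, 0.25). Now pushing the lid from behind its tab with shut fingers.

```bash
python3 - <<'E'
from h import *
y=.023; hx,hz=.629,.0785; r=.178; o=down(0.0)
manip.goto([.58,y,.36],o); manip.goto([.708,y,.34],o); P('behind')
print('hit',manip.move_straight([.708,y,.246],v=.12,threshold=6)); P('down')
th0=1.81
for th in np.arange(1.7,.44,-.14):
    w=np.clip((1.5-th)/.6,0,1); dx=.012*(1-w)-.006*w
    x=hx-r*np.cos(th)+dx; z=hz+r*np.sin(th)
    if th>1.4: z=min(z,.248)
    h=manip.move_straight([x,y,z],v=.12,threshold=20); s=P((round(th,2),h))
    if h: break
snap('side','lid.png')
E
```

```text
behind [0.7078 0.023  0.3389] [-0.06 -0.08  1.41] [ 0.02  0.02 -0.03] 1.568 21.34
hit False
down [0.7086 0.023  0.2473] [-0.56  0.63  1.72] [0.05 0.   0.03] 1.568 22.27
(np.float64(1.7), False) [0.6645 0.023  0.2491] [0.23 0.14 0.72] [ 0.02  0.02 -0.01] 1.568 22.79
(np.float64(1.56), False) [0.6395 0.023  0.2481] [-0.71  0.86 -0.53] [0.05 0.03 0.01] 1.568 23.15
(np.float64(1.42), False) [0.6124 0.023  0.2482] [-0.08  0.57  0.41] [-0.   -0.03 -0.01] 1.568 23.52
(np.float64(1.28), False) [0.5839 0.023  0.2493] [-0.39 -0.35  0.51] [ 0.04 -0.02  0.02] 1.568 23.92
(np.float64(1.14), False) [0.5564 0.023  0.2402] [0.42 0.43 0.17] [-0.02 -0.03 -0.06] 1.567 24.31
(np.float64(1.0), False) [0.5304 0.023  0.2285] [ 0.25  0.13 -0.26] [-0.02 -0.03  0.  ] 1.567 24.7
(np.float64(0.86), False) [0.5074 0.023  0.2136] [-0.32  0.22 -0.99] [-0.04  0.   -0.06] 1.567 25.07
(np.float64(0.72), False) [0.4895 0.023  0.1959] [ 0.71 -0.87 -0.01] [ 0.02  0.04 -0.03] 1.567 25.43
(np.float64(0.58), False) [0.4743 0.023  0.1762] [ 0.74 -0.22 -0.66] [-0.03 -0.   -0.  ] 1.567 25.79
```

```bash
python3 - <<'E'
from h import *
q,e=snap('side')
for c in('side','top'):
    if c=='top': snap(c)
    print(c,[(np.round(m['uv'],1).tolist(),round(m['confidence'],2)) for m in spotter.mark_of(c,'lid_tab')])
cv2.imwrite('pics/lidc.png',cv2.resize(q[100:300,220:420,::-1],None,fx=3,fy=3,interpolation=3))
E
```

```text
side [([263.2, 208.3], 0.91)]
top [([295.2, 225.2], 0.48)]
```

View pics/lidc.png

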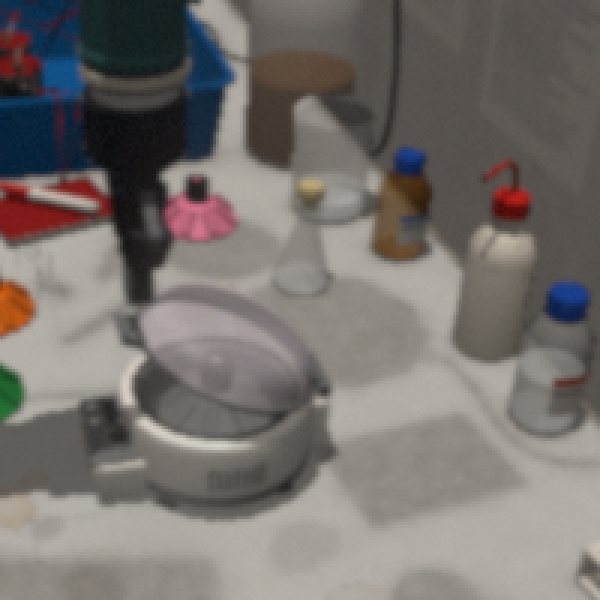

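The lid followed the fingertips: its tab is at crop (130,325) and it stands at roughly 0.5 rad. Backing off so it can sink shut.

```bash
python3 - <<'E'
from h import *
manip.move_straight([.46,.023,.24],v=.15); manip.goto([.40,.30,.28],down(np.pi/2+.6)); manip.hold(1.5); P('off')
q,e=snap('side'); m=spotter.mark_of('side','lid_tab'); print([(x['uv'],x['confidence']) for x in m][:2])
p,d=snap('top'); print([(x['uv'],x['confidence']) for x in spotter.mark_of('top','lid_tab')][:2])
print('expected shut',proj('side',[[.453,.025,.0815]]),proj('top',[[.453,.025,.0815]]))
im=np.hstack([q[140:320,210:410,::-1],p[130:310,210:410,::-1]])
cv2.imwrite('pics/fin.png',cv2.resize(im,None,fx=2,fy=2,interpolation=3))
E
```

```text
off [0.4  0.3  0.28] [ 0.55  0.2  -0.35] [0.03 0.02 0.  ] -0.006 29.52
[([259.4, 230.5], 0.95), ([400.1, 333.1], 0.5)]
[([292.1, 232.2], 0.57), ([219.8, 161.9], 0.57)]
expected shut [[257.6104898  232.78270204]] [[297.35902655 231.06897444]]
```

View pics/fin.png

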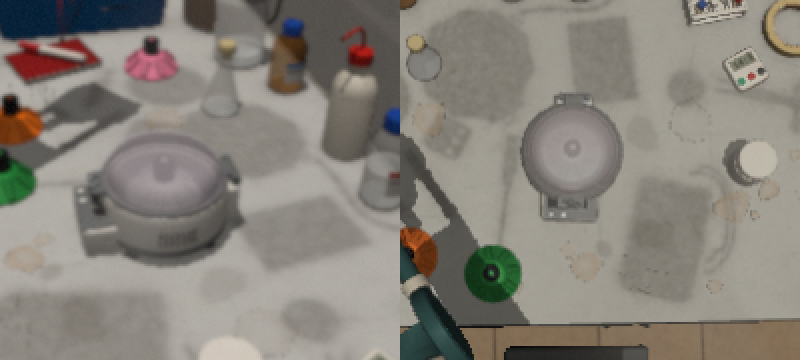

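The lid lies flat on the rim, with its tab at side pixel (259,230) against (258,233) expected when shut. The rotor shows under the dome, the jar, flask and timer stand where they were, and the arm is clear.

```bash
python3 -c "
from plant import job; print(job.hand_in())"
```

```text
the job is handed in; nothing more can be done
None
```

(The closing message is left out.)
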